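Show a used test cassette to the inspection camera in a spring clip

ROBOT

A 7-joint arm with a two-finger parallel gripper is mounted at the origin on a cart in front of the work surface, level with it; the furniture and walls round the work are solid. World frame = base frame: x ahead of the robot, y to its left, z up, the work surface at z = 0. Lengths are in m, angles in rad, forces in N, time in s.
With the tool pointing down it reaches from about 0.35 to 0.9 m from the base axis. Payload 7.2 kg.
Tool frame: the origin (TCP) lies at the very end of the fingers, on their centre line; the grasp point (between the pads) lies 19 mm behind it (grip_depth is the distance from the TCP to the grasp point, in m); z points along the fingers, y is the line along which they close (so a half turn about z gives the same grasp; the last joint's range is limited). The gripper opens to 88 mm and grips with 3 to 60 N. Pads are 20 mm wide; open, the fingers measure 115 mm over their backs; the gripper's body (75 mm by 178 mm) begins 61 mm behind the grasp point.
Start: joints at [1.104, 0.411, -0.013, 1.596, 0.006, 1.134, -0.082], TCP at [0.243, -0.576, 0.223] pointing down, gripper open.
Joint ranges: [-2.95, 2.95], [-0.29, 1.99], [-1.47, 1.44], [0.14, 2.54], [-1.03, 4.17], [0.13, 1.85], [-2.86, 2.86]. Speed limits (rad/s): [2.39, 2.39, 3.01, 3.01, 3.14, 3.14, 3.14].

INTERFACE

Orientations are given as a 3x3 rotation matrix whose columns are the frame's x, y, z axes.
In Python, from workcell import * gives the robot as it stands.
- The arm moves only by the shell command python3 -m inch 'ROWS' [FORCE]. ROWS is JSON, a list of rows, each an object of numbers: "x", "y", "z": the shift along the tool's x, y, z in units of 30 mm (1.0 is 30 mm); "rx", "ry", "rz": the turn, a rotation vector about the tool's x, y, z in units of 8 degrees (1.0 is 8 degrees); "claw": the finger opening in mm, from 0 to 87.8. A call has 1 to 5 rows; each row shifts and turns the commanded pose from where the row before left it, along the tool's axes as they then stand; what a row does not reach is not made up. A row lasts 1/8 s, in which the tool goes at most 62.5 mm and 10.7 degrees, less where a joint would pass 70% of its speed; a pose out of reach is approached as far as the arm can. A call is refused whole if a number of a shift passes 1 or a number of a turn 1, either way. A call with a gripper value outside its range is refused whole. The fingers move at their own pace and stop on an object; FORCE is the grip in N (left out, the last holds). Time passes only in rows, so rows that do not move let the fingers close. It gives the time, the measured TCP pose, the force, the opening and the grip force at its end, in the units of the state.
- observe(): the state, without advancing time (a new reading comes with each control period).
- snapshot(name): name is "side" or "top"; returns the picture (420x560x3 uint8, red, green, blue); there is no depth.
- camera_info(name): a dict with "intrinsics" (3x3 intrinsics, pixels), "k1" (the pictures are not rectified: a ray, as slopes to the right and down, at radius r is drawn at 1 + k1 r^2 times it, then the intrinsics apply), "R" (3x3) and "t" (3): a world point X has camera coordinates R X + t. Camera axes: x right, y down, z forward; pixel columns grow to the right and rows downward; lengths in m; the calibration is good to about 2 mm. A picture is of the moment at which its call begins. camera_info takes no time and is no camera call.
- job_done(): hands the job in; it is judged then, once.
The state is a dict: "time_s": time; "joint_positions": joint angles; "qvel": joint speeds; "joint_efforts": joint torques, N m; "tool_pos": TCP position; "tool_rot": TCP orientation; "wrist_force": force on the tool from outside, world axes, zero at the start; "wrist_torque": the same for the moment, N m; "gripper_width": finger opening in m; "gripper_force": force on a finger pad.
Only numpy, scipy, OpenCV 4.12 (cv2) and the standard library are available. Lean on these libraries where they do the work, as an engineer would, in place of code of your own. Each camera call takes 0.05 s, during which the arm holds its last target. There are 200 camera calls.

TASK

The used test cassette standing on end in the slotted block must not be touched with the fingers, so take the spring clip off its stand by squeezing its two tails, lower the open jaws over the top of the cassette and let the clip close on it while it still stands in the block. Then take the clip by its two side cheeks, draw the cassette out and hold it up in front of the inspection camera: upright, window face square to the lens, the middle of the cassette level with the lens and centred on it, ten centimetres in front of it. Finish while still holding it there, still and clear of everything else, and leave the camera and the other things on the table undisturbed.

Things in the scene. Friction and masses are not known exactly. Their poses are not given: they have to be found in the camera images.
- clip: Aluminium spring clip, 50 g, like a broad clothes peg, jaws down, clipped on its stand's fin with the pin 10 mm above the fin's top. Origin mid hinge pin; z up, y along the pin, x the way the jaws open. Frame of the -x half, which has two flat side cheeks 13 (x) x 17 (z) mm centred on the pin, 36 mm over their outsides along y; gripped there with 20 N it stays shut.
- clip_tails (a point): Between the clip's two tails, 30 mm above the pin: squeeze here along the clip's x. Tails 24 mm wide (y), tops 43 mm above the pin, splayed to 43 mm over their outsides there. Opening fully takes 8 N a side; use 15 to 25 N. Squeezed to the stop they stand parallel, 16 mm over their outsides, each half tipped 0.3 rad about y, and the pin may sink 3 mm relative to the fingers.
- clip_jaws (a point): Between the tips of the clip's jaws, 24 mm below the pin. Two flat rubber pads 28 mm wide (y) reach from 11 to 24 mm below the pin and close on 5 mm thick things with about 5 N. Fully open they gape 12 mm at the pads' upper edge and 19 mm at the tips.
- clip_jaw (a joint): Opening angle of the clip's jaws, rad: 0 when shut on a 5 mm thing, -0.1 shut on nothing, 0.6 fully open (stop). A spring closes it with about 5 N at the pads.
- clip_stand: Parking stand of the clip, fixed: grey base 56 x 60 x 10 mm with an upright steel fin 5 mm thick (x), 26 mm wide (y), its top 60 mm above the table. Origin on the table under the fin.
- used_cassette: White test cassette, 20 x 70 x 5 mm, about 15 g, on end in the slotted block, window face turned roughly to the robot's right (-y) at the start. y along its length, up at the start; x across its width; z out of the window face (oblong window and round well). Origin mid flat back; the window face is 5 mm further along z. Its foot sits 22 mm deep in the slot, 48 mm stand clear.
- cassette_top (a point): Middle of the cassette's upper end (35 mm along y from its origin, mid thickness). With the clip's pin 10 mm above it the pads overlap the cassette by 14 mm. The slot lets the cassette lean a few mm here.
- slot_block: Grey plastic block, fixed, 70 x 50 x 28 mm tall, with a slot 22 mm (x) by 6 mm (y), 22 mm deep, in the middle of its top. Origin in the middle of its underside.
- lens (a point): Middle of the front glass of the inspection camera: a grey head with a black 33 mm lens barrel on a post (axis 75 mm behind the glass, top at 0.247 m) on a steel base. It looks level along this frame's -x; z is up. It is 0.14 to 0.20 m above the table, differing from start to start. The cassette's middle belongs at (-0.10, 0, 0) in this frame, window face to the lens.
- timer: Bystander: small white timer, 62 x 62 x 15 mm.
- flat_cassette: Bystander: another cassette, lying flat, 20 x 70 x 5 mm.
- dropper: Bystander: white dropper bottle, 29 mm wide, 71 mm tall.
- dish: Bystander: petri dish, 62 mm across, 13 mm tall.
- small_dropper: Bystander: smaller dropper bottle, 25 mm wide, 57 mm tall.
- pouch: Bystander: sealed foil pouch, 60 x 104 x 9 mm, lying flat.
There are look-alikes about, which are no part of the job. Leave any blue or turquoise look-alike of the clip alone.

How it is judged:
On the way, in this order (a step that is already met when the one before it is completed fails the run):
1. the clip is off its stand with its jaws squeezed open (value of joint clip_jaw above 0.3 rad and distance between clip and clip_stand above 0.085 m and contact force between clip and clip_stand below 0.1 N), for 0.1 s.
2. the clip has closed on the cassette while it stands in the block (value of joint clip_jaw below 0.12 rad and contact force between clip and used_cassette above 1 N and distance of used_cassette from where it was at the start of the episode below 0.015 m), for 0.2 s.
At the end, for the whole second after the job is handed in: The fingers hold the clip, shut on the cassette, which touches nothing else: middle within 15 mm of the lens axis sideways and in height, 80 to 125 mm in front of the lens, window face towards it, square and upright within 0.2 rad, still (under 0.02 m/s) (contact force between the fingers and clip above 1 N and contact force between clip and used_cassette above 1 N and value of joint clip_jaw below 0.15 rad and contact force between used_cassette and slot_block below 0.05 N and contact force between used_cassette and the fingers below 0.05 N and x of used_cassette in the frame of lens between -0.125 and -0.08 m and y of used_cassette in the frame of lens between -0.015 and 0.015 m and z of used_cassette in the frame of lens between -0.015 and 0.015 m and z of lens in the frame of used_cassette above 0.05 m and angle between the z axis of used_cassette and the x axis of lens, either way round below 0.2 rad and angle between used_cassette's own y axis and vertical below 0.2 rad and linear speed of used_cassette below 0.02 m/s); the arm keeps its last pose, push and grip.
It fails at once if the fingers touch the used cassette (contact force between the fingers and used_cassette above 0.5 N).
It fails at once if the camera is pushed (distance of lens from where it was at the start of the episode above 0.006 m).
It fails at once if a bystander is disturbed (distance of any of timer, flat_cassette, dropper, dish, small_dropper, pouch from where it was at the start of the episode above 0.02 m).
It also fails if it takes over 45 s, if anything falls off the work surface, if the arm or the gripper's body presses on something with over 40 N, if the wrist force passes 120 N, or if a joint passes its speed limit or range.

## Working session

There is one attempt and no reset: what is moved stays moved. The work goes in short steps, Python scripts to look and compute and a shell command to move; the robot and the scene stay as the last step left them, time stands still between calls to the robot, and variables do not carry over. Pictures are saved under pics/ and viewed, at most 10 in all, crops included, and the job is handed in when it is done.

```bash
mkdir -p pics; ls; cat > h.py <<'E'
from workcell import *
import numpy as np, cv2
def save(n,f,box=None,s=1):
    im=snapshot(n)
    cv2.imwrite('pics/full_'+f,im[:,:,::-1])
    if box: x0,y0,x1,y1=box; im=im[y0:y1,x0:x1]
    im=cv2.resize(im,None,fx=s,fy=s,interpolation=cv2.INTER_CUBIC)
    cv2.imwrite('pics/'+f,im[:,:,::-1])
def crop(f,g,box,s):
    im=cv2.imread('pics/'+f); x0,y0,x1,y1=box
    cv2.imwrite('pics/'+g,cv2.resize(im[y0:y1,x0:x1],None,fx=s,fy=s,interpolation=cv2.INTER_CUBIC))
def ray(n,u,v):
    c=camera_info(n);K=np.array(c['intrinsics']);R=np.array(c['R']);t=np.array(c['t'])
    d=np.array([(u-K[0,2])/K[0,0],(v-K[1,2])/K[1,1]]);p=d.copy()
    for _ in range(20): p=d/(1+c['k1']*(p@p))
    return -R.T@t, R.T@np.array([p[0],p[1],1])
def atz(n,u,v,z):
    o,d=ray(n,u,v); return o+d*(z-o[2])/d[2]
def tri(uvs,uvt):
    (o,d),(p,e)=ray('side',*uvs),ray('top',*uvt)
    s=np.linalg.lstsq(np.c_[d,-e],p-o,rcond=None)[0]
    a,b=o+d*s[0],p+e*s[1]; return (a+b)/2,np.linalg.norm(a-b)
def proj(n,X):
    c=camera_info(n);q=np.array(c['R'])@X+np.array(c['t']);p=q[:2]/q[2];p=p*(1+c['k1']*(p@p));K=np.array(c['intrinsics'])
    return np.round([K[0,0]*p[0]+K[0,2],K[1,1]*p[1]+K[1,2]],1)
E
python3 - <<'E'
from h import *
im=[cv2.resize(snapshot(n),(560,420)) for n in('side','top')]
for n,i in zip(('side','top'),im):
    cv2.imwrite(f'pics/{n}0.png',i[:,:,::-1]); cv2.imwrite(f'pics/{n}0b.png',cv2.resize(i,(800,600),interpolation=cv2.INTER_CUBIC)[:,:,::-1])
    o,d=ray(n,280,210); print(n,o,d/np.linalg.norm(d))
s=observe(); print(s['tool_pos'],s['tool_rot'])
E
```

```text
pics
side [ 0.51476126 -0.89331912  0.57905054] [-0.00414183  0.86947373 -0.49396181]
top [ 0.33274707 -0.03591332  1.24732083] [ 0.13472511 -0.04226363 -0.98998128]
[ 0.24249237 -0.57556807  0.2219118 ] [[ 9.21528891e-01  3.88309331e-01 -6.04870835e-04]
 [ 3.88309795e-01 -9.21528059e-01  1.24092861e-03]
 [-7.55412864e-05 -1.37842884e-03 -9.99999047e-01]]
```

View pics/side0b.png

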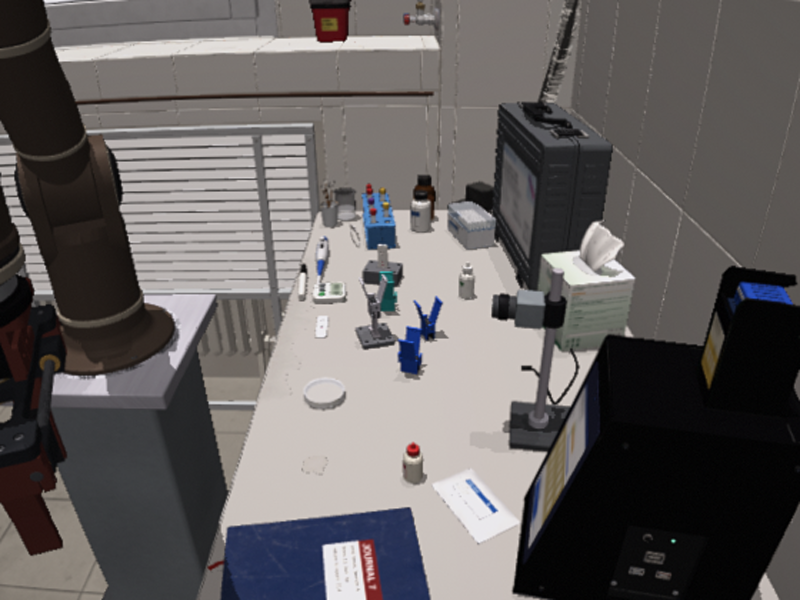

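View pics/top0b.png

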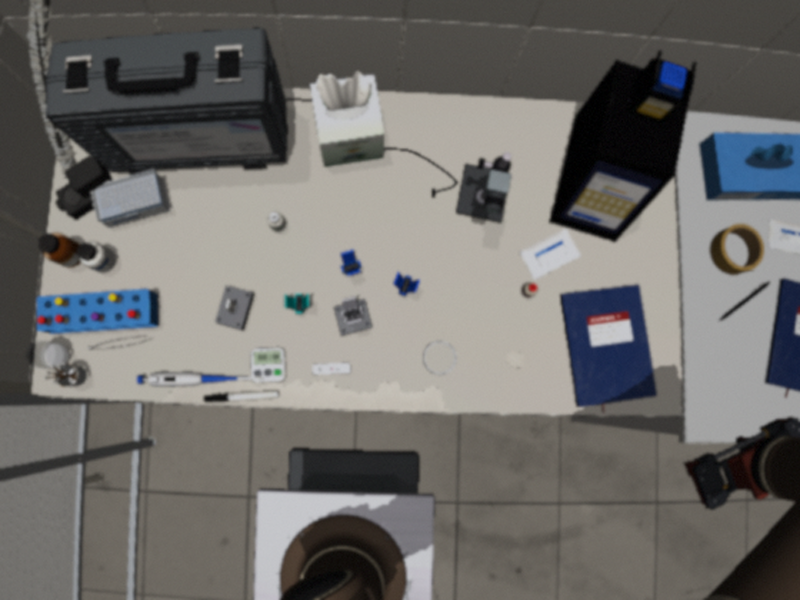

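Side: the grey clip on its stand is at (375,310), the cassette in its block at (383,258), and the camera head at (515,305) of the 800x600 view. Top: clip (352,315), block (235,307), camera (487,185). I'll enlarge these.

```bash
python3 - <<'E'
from h import *
def c(n,box,w,h):
    x0,y0,x1,y1=box; return cv2.resize(cv2.imread(f'pics/{n}0.png')[y0:y1,x0:x1],(w,h),interpolation=cv2.INTER_CUBIC)
# full-res crops, scale 5
a=c('side',(240,165,300,245),300*1,400)
b=c('side',(340,180,420,320),228,400)
a2=c('top',(145,190,205,235),400-128,204)
b2=c('top',(225,200,285,245),272,204)
d2=c('top',(310,100,370,160),204,204)
top=np.hstack([a,b]); bot=np.hstack([a2,b2,d2])
W=max(top.shape[1],bot.shape[1]); pad=lambda i:cv2.copyMakeBorder(i,0,0,0,W-i.shape[1],cv2.BORDER_CONSTANT)
cv2.imwrite('pics/comp1.png',np.vstack([pad(top),pad(bot)])[:600]);print(W)
E
```

```text
748
```

View pics/comp1.png

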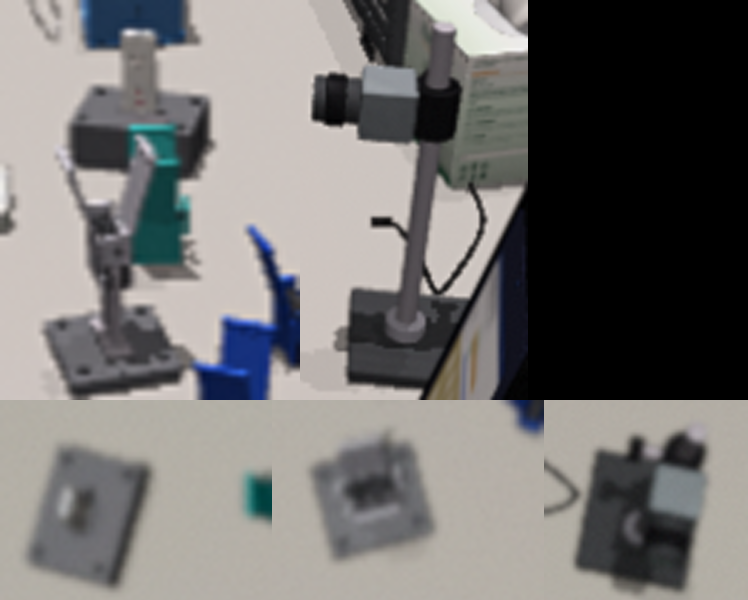

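```bash
cat > m.py <<'E'
from h import *
A=lambda x,y:(240+x/5,165+y/5); B=lambda x,y:(340+(x-300)/2.85,180+y/2.85)
a2=lambda x,y:(145+x/4.533,190+(y-400)/4.533); b2=lambda x,y:(225+(x-272)/4.533,200+(y-400)/4.533); d2=lambda x,y:(310+(x-544)/3.4,100+(y-400)/3.4)
E
python3 - <<'E'
from m import *
np.set_printoptions(precision=4,suppress=True)
P=[atz('top',*b2(*p),.01) for p in((310,465),(405,445),(437,535),(340,560))]
print('stand',np.mean(P,0),[np.linalg.norm(P[i]-P[(i+1)%4]) for i in range(4)])
e=(P[0]+P[1]-P[2]-P[3]);print('clip x ang',np.degrees(np.arctan2(e[1],e[0]))); e=(P[0]+P[3]-P[1]-P[2]);print(np.degrees(np.arctan2(-e[0],e[1])))
print('tails side',atz('side',*A(65,155),.113),atz('side',*A(147,143),.113))
P=[atz('top',*a2(*p),.028) for p in((62,443),(148,465),(117,585),(30,560))]
print('block',np.mean(P,0),[np.linalg.norm(P[i]-P[(i+1)%4]) for i in range(4)])
e=(P[0]+P[1]-P[2]-P[3]);print('blk x ang',np.degrees(np.arctan2(e[1],e[0]))); e=(P[0]+P[3]-P[1]-P[2]);print(np.degrees(np.arctan2(-e[0],e[1])))
print('cass top',atz('side',*A(139,32),.076),atz('top',*a2(66,503),.076), tri(A(139,32),a2(66,503)))
print('post top',tri(B(444,26),d2(693,437)))
print('lens',tri(B(320,98),d2(660,562)))
print('headtop',tri(B(388,70),d2(677,490)))
E
```

```text
stand [ 0.4659 -0.0045  0.01  ] [np.float64(0.05582206826269771), np.float64(0.05520097870099848), np.float64(0.05728630710336917), np.float64(0.05746732681917103)]
clip x ang 20.536907621598505
15.203816241239169
tails side [ 0.4486 -0.0072  0.113 ] [0.4861 0.0044 0.113 ]
block [0.4756 0.2083 0.028 ] [np.float64(0.051275823686226116), np.float64(0.07031492102398215), np.float64(0.05193980861191328), np.float64(0.06899722157753145)]
blk x ang -11.454496817461498
-13.050403037057546
cass top [0.4763 0.2095 0.076 ] [0.4751 0.2117 0.076 ] (array([0.4757, 0.2121, 0.0747]), np.float64(0.0010292244317893573))
post top (array([ 0.6983, -0.237 ,  0.2456]), np.float64(0.003106185628130149))
lens (array([ 0.6288, -0.2252,  0.1894]), np.float64(0.0040759514180331215))
headtop (array([ 0.6702, -0.2321,  0.2136]), np.float64(0.00032184883604191935))
```

The numbers agree with the given sizes: cassette top z 0.075, post top 0.246, edges about right. I'm setting out to hover above the clip.

```bash

python3 -m inch '[{"x":0.95,"y":-0.98},{"x":0.95,"y":-0.98},{"x":0.95,"y":-0.98},{"x":0.95,"y":-0.98},{"x":0.95,"y":-0.98}]'
python3 -m inch '[{"x":0.95,"y":-0.98},{"x":0.95,"y":-0.98},{"x":0.95,"y":-0.98},{"x":0.95,"y":-0.98},{"x":0.95,"y":-0.98}]'
python3 -m inch '[{"x":0.95,"y":-0.98,"claw":70},{"x":0.95,"y":-0.98},{"x":0.95,"y":-0.98},{"x":0.95,"y":-0.98},{"x":0.95,"y":-0.98}]'
python3 -m inch '[{"rz":-1},{"rz":-1},{"rz":-1},{"rz":-1},{"rz":-1}]'
python3 -m inch '[{"rz":-1,"z":0.2},{"rz":-1},{"rz":-1},{"rz":-1},{"rz":-1}]'
python3 -m inch '[{"rz":-0.5,"z":0.5},{"z":0.2}]'
```

```text
schema error: expected keys x, y, z, rx, ry, rz, claw
schema error: expected keys x, y, z, rx, ry, rz, claw
schema error: expected keys x, y, z, rx, ry, rz, claw
schema error: expected keys x, y, z, rx, ry, rz, claw
schema error: expected keys x, y, z, rx, ry, rz, claw
schema error: expected keys x, y, z, rx, ry, rz, claw
```

```bash

python3 -m inch '[{"x":0.95,"y":-0.98,"z":0,"rx":0,"ry":0,"rz":0,"claw":65},{"x":0.95,"y":-0.98,"z":0,"rx":0,"ry":0,"rz":0,"claw":65},{"x":0.95,"y":-0.98,"z":0,"rx":0,"ry":0,"rz":0,"claw":65},{"x":0.95,"y":-0.98,"z":0,"rx":0,"ry":0,"rz":0,"claw":65},{"x":0.95,"y":-0.98,"z":0,"rx":0,"ry":0,"rz":0,"claw":65}]'
python3 -m inch '[{"x":0.95,"y":-0.98,"z":0,"rx":0,"ry":0,"rz":0,"claw":65},{"x":0.95,"y":-0.98,"z":0,"rx":0,"ry":0,"rz":0,"claw":65},{"x":0.95,"y":-0.98,"z":0,"rx":0,"ry":0,"rz":0,"claw":65},{"x":0.95,"y":-0.98,"z":0,"rx":0,"ry":0,"rz":0,"claw":65},{"x":0.95,"y":-0.98,"z":0,"rx":0,"ry":0,"rz":0,"claw":65}]'
python3 -m inch '[{"x":0.95,"y":-0.98,"z":0,"rx":0,"ry":0,"rz":0,"claw":65},{"x":0.95,"y":-0.98,"z":0,"rx":0,"ry":0,"rz":0,"claw":65},{"x":0.95,"y":-0.98,"z":0,"rx":0,"ry":0,"rz":0,"claw":65},{"x":0.95,"y":-0.98,"z":0,"rx":0,"ry":0,"rz":0,"claw":65},{"x":0.95,"y":-0.98,"z":0,"rx":0,"ry":0,"rz":0,"claw":65}]'
python3 -m inch '[{"x":0,"y":0,"z":0,"rx":0,"ry":0,"rz":-1,"claw":65},{"x":0,"y":0,"z":0,"rx":0,"ry":0,"rz":-1,"claw":65},{"x":0,"y":0,"z":0,"rx":0,"ry":0,"rz":-1,"claw":65},{"x":0,"y":0,"z":0,"rx":0,"ry":0,"rz":-1,"claw":65},{"x":0,"y":0,"z":0,"rx":0,"ry":0,"rz":-1,"claw":65}]'
python3 -m inch '[{"x":0,"y":0,"z":0,"rx":0,"ry":0,"rz":-1,"claw":65},{"x":0,"y":0,"z":0,"rx":0,"ry":0,"rz":-1,"claw":65},{"x":0,"y":0,"z":0,"rx":0,"ry":0,"rz":-1,"claw":65},{"x":0,"y":0,"z":0,"rx":0,"ry":0,"rz":-1,"claw":65},{"x":0,"y":0,"z":0,"rx":0,"ry":0,"rz":-1,"claw":65}]'
python3 -m inch '[{"x":0,"y":0,"z":0.5,"rx":0,"ry":0,"rz":-0.5,"claw":65},{"x":0,"y":0,"z":0.5,"rx":0,"ry":0,"rz":0,"claw":65}]'
```

```text
time_s: 0.72
tool_pos: [0.3171, -0.3837, 0.2224]
tool_rot: [[0.922, 0.388, -0.0], [0.388, -0.922, 0.0], [-0.0, -0.0, -1.0]]
wrist_force: [0.4, -0.4, 0.0]
gripper_width: 0.065
gripper_force: 0.0
time_s: 1.35
tool_pos: [0.3913, -0.193, 0.2225]
tool_rot: [[0.922, 0.388, -0.0], [0.388, -0.922, -0.0], [-0.0, -0.0, -1.0]]
wrist_force: [-0.3, -0.1, 0.4]
gripper_width: 0.065
gripper_force: 0.0
time_s: 1.98
tool_pos: [0.4655, -0.0024, 0.2225]
tool_rot: [[0.922, 0.388, -0.0], [0.388, -0.922, -0.0], [-0.0, 0.0, -1.0]]
wrist_force: [-0.4, -1.1, 0.1]
gripper_width: 0.0649
gripper_force: 0.0
time_s: 2.6
tool_pos: [0.4651, -0.0036, 0.2224]
tool_rot: [[0.452, 0.892, -0.001], [0.892, -0.452, -0.0], [-0.0, -0.001, -1.0]]
wrist_force: [-0.3, -0.4, 0.9]
gripper_width: 0.0649
gripper_force: 0.0
time_s: 3.22
tool_pos: [0.4651, -0.0036, 0.2224]
tool_rot: [[-0.227, 0.974, -0.001], [0.974, 0.227, -0.0], [0.0, -0.001, -1.0]]
wrist_force: [-0.3, 0.4, -0.4]
gripper_width: 0.065
gripper_force: 0.0
time_s: 3.48
tool_pos: [0.4652, -0.0037, 0.192]
tool_rot: [[-0.289, 0.957, -0.0], [0.957, 0.289, -0.0], [-0.0, -0.0, -1.0]]
wrist_force: [0.1, 0.7, 0.3]
gripper_width: 0.0647
gripper_force: 0.0
```

```bash
cat >> h.py <<'E'
def st():
    s=observe();R=np.array(s['tool_rot']);p=np.array(s['tool_pos'])
    print('t %.2f'%s['time_s'],'p',p.round(4),'yawY %.1f'%np.degrees(np.arctan2(R[1,1],R[0,1])),'tilt',R[:2,2].round(4),'w %.4f g %.1f'%(s['gripper_width'],s['gripper_force']),'F',np.round(s['wrist_force'],1),'q',np.round(s['joint_positions'],2))
    return p,R
def go(target,yaw=None):
    "units to move to target (TCP) at present axes, and rz to make tool y point at yaw deg"
    p,R=st(); print('units xyz',(R.T@(np.array(target)-p)/.03).round(2))
    if yaw is not None:
        y=np.degrees(np.arctan2(R[1,1],R[0,1])); print('rz units',-((yaw-y+180)%360-180)/8)
E
python3 - <<'E'
from h import *
go([.467,-.003,.17],17)
save('side','s1.png',(230,90,390,210),5)
E
```

```text
t 3.48 p [ 0.4652 -0.0037  0.192 ] yawY 16.8 tilt [-0.0001 -0.0001] w 0.0647 g 0.0 F [0.1 0.7 0.3] q [ 0.46  0.23 -0.63  1.97  0.16  0.99  0.04]
units xyz [0.01 0.06 0.73]
rz units -0.02459256661290965
```

View pics/s1.png

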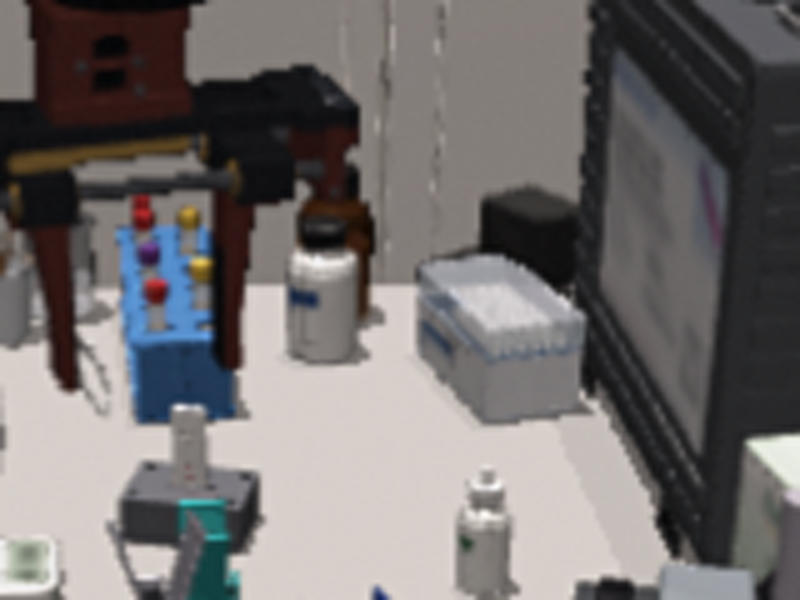

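Fingertips at (70,388) and (230,368) straddle the tails at (115,525) and (195,515), so it's well aligned. Descending and squeezing.

```bash

python3 -m inch '[{"x":0,"y":0.06,"z":0.9,"rx":0,"ry":0,"rz":0,"claw":65},{"x":0,"y":0,"z":0.9,"rx":0,"ry":0,"rz":0,"claw":65},{"x":0,"y":0,"z":0.9,"rx":0,"ry":0,"rz":0,"claw":65},{"x":0,"y":0,"z":0.6,"rx":0,"ry":0,"rz":0,"claw":65},{"x":0,"y":0,"z":0.4,"rx":0,"ry":0,"rz":0,"claw":65}]' 20
python3 -m inch '[{"x":0,"y":0,"z":0,"rx":0,"ry":0,"rz":0,"claw":8},{"x":0,"y":0,"z":0,"rx":0,"ry":0,"rz":0,"claw":8},{"x":0,"y":0,"z":0,"rx":0,"ry":0,"rz":0,"claw":8},{"x":0,"y":0,"z":0,"rx":0,"ry":0,"rz":0,"claw":8},{"x":0,"y":0,"z":0,"rx":0,"ry":0,"rz":0,"claw":8}]' 20
python3 - <<'E'
from h import *
st()
save('side','s2.png',(220,130,320,240),5)
E
```

```text
time_s: 4.15
tool_pos: [0.4666, -0.003, 0.0806]
tool_rot: [[-0.289, 0.957, -0.001], [0.957, 0.289, 0.0], [0.0, -0.001, -1.0]]
wrist_force: [0.2, 0.8, 0.7]
gripper_width: 0.065
gripper_force: 0.0
time_s: 4.78
tool_pos: [0.4672, -0.0031, 0.0818]
tool_rot: [[-0.29, 0.957, 0.0], [0.957, 0.29, -0.0], [-0.0, 0.0, -1.0]]
wrist_force: [-0.5, -0.3, -0.6]
gripper_width: 0.0189
gripper_force: 4.3
t 4.78 p [ 0.4672 -0.0031  0.0818] yawY 16.8 tilt [ 0.0004 -0.0002] w 0.0189 g 4.3 F [-0.5 -0.3 -0.6] q [ 0.38  0.39 -0.57  2.08  0.31  0.75 -0.1 ]
```

View pics/s2.png

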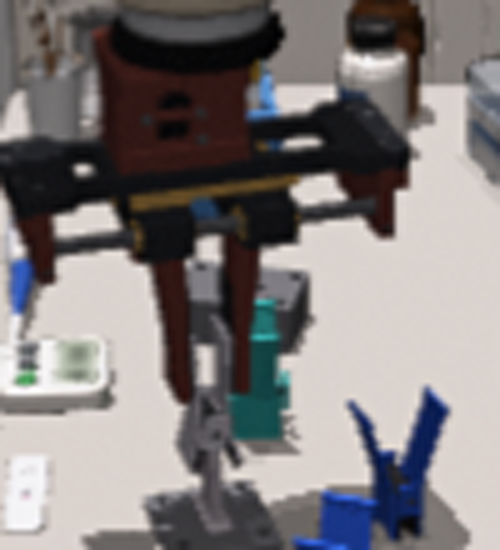

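```bash

python3 -m inch '[{"x":0,"y":0,"z":0,"rx":0,"ry":0,"rz":0,"claw":8},{"x":0,"y":0,"z":0,"rx":0,"ry":0,"rz":0,"claw":8},{"x":0,"y":0,"z":0,"rx":0,"ry":0,"rz":0,"claw":8}]' 20
python3 -m inch '[{"x":0,"y":0,"z":-0.3,"rx":0,"ry":0,"rz":0,"claw":8},{"x":0,"y":0,"z":-0.6,"rx":0,"ry":0,"rz":0,"claw":8},{"x":0,"y":0,"z":-0.9,"rx":0,"ry":0,"rz":0,"claw":8},{"x":0,"y":0,"z":-0.9,"rx":0,"ry":0,"rz":0,"claw":8},{"x":0,"y":0,"z":-0.9,"rx":0,"ry":0,"rz":0,"claw":8}]' 20
python3 -m inch '[{"x":0.96,"y":0.33,"z":0,"rx":0,"ry":0,"rz":0,"claw":8},{"x":0.96,"y":0.33,"z":0,"rx":0,"ry":0,"rz":0,"claw":8},{"x":0.96,"y":0.33,"z":0,"rx":0,"ry":0,"rz":0,"claw":8},{"x":0.96,"y":0.33,"z":0,"rx":0,"ry":0,"rz":0,"claw":8},{"x":0.96,"y":0.33,"z":0,"rx":0,"ry":0,"rz":0,"claw":8}]' 20
python3 -m inch '[{"x":0.96,"y":0.33,"z":0,"rx":0,"ry":0,"rz":0,"claw":8},{"x":0.96,"y":0.33,"z":0,"rx":0,"ry":0,"rz":0,"claw":8},{"x":0,"y":0,"z":0,"rx":0,"ry":0,"rz":-0.9,"claw":8},{"x":0,"y":0,"z":0,"rx":0,"ry":0,"rz":-0.9,"claw":8},{"x":0,"y":0,"z":0,"rx":0,"ry":0,"rz":-0.9,"claw":8}]' 20
python3 -m inch '[{"x":0,"y":0,"z":0,"rx":0,"ry":0,"rz":-1,"claw":8},{"x":0,"y":0,"z":0,"rx":0,"ry":0,"rz":-1,"claw":8},{"x":0,"y":0,"z":0,"rx":0,"ry":0,"rz":-1,"claw":8},{"x":0,"y":0,"z":0,"rx":0,"ry":0,"rz":-1,"claw":8},{"x":0,"y":0,"z":0,"rx":0,"ry":0,"rz":-0.95,"claw":8}]' 20
python3 - <<'E'
from h import *
go([.4757,.2108,.19],78)
save('side','s3a.png',(230,90,310,230),4.2)
im=cv2.imread('pics/s3a.png'); save('top','s3b.png',(140,180,220,250),5)
b=cv2.imread('pics/s3b.png'); H=588
out=np.zeros((H,im.shape[1]+b.shape[1],3),np.uint8); out[:,:im.shape[1]]=im; out[:b.shape[0],im.shape[1]:]=b; cv2.imwrite('pics/s3.png',out); print(out.shape)
E
```

```text
time_s: 5.2
tool_pos: [0.4671, -0.003, 0.0816]
tool_rot: [[-0.29, 0.957, -0.0], [0.957, 0.29, -0.0], [0.0, -0.0, -1.0]]
wrist_force: [-0.5, 1.0, -0.4]
gripper_width: 0.0148
gripper_force: 20.0
time_s: 5.82
tool_pos: [0.467, -0.0029, 0.1911]
tool_rot: [[-0.29, 0.957, 0.0], [0.957, 0.29, 0.0], [-0.0, 0.0, -1.0]]
wrist_force: [0.9, 0.5, -0.2]
gripper_width: 0.0148
gripper_force: 20.0
time_s: 6.45
tool_pos: [0.4727, 0.1501, 0.1903]
tool_rot: [[-0.29, 0.957, 0.001], [0.957, 0.29, 0.0], [-0.0, 0.001, -1.0]]
wrist_force: [-0.1, 0.5, -0.8]
gripper_width: 0.0148
gripper_force: 20.0
time_s: 7.08
tool_pos: [0.4749, 0.2102, 0.1902]
tool_rot: [[-0.625, 0.78, 0.0], [0.78, 0.625, -0.0], [-0.0, 0.0, -1.0]]
wrist_force: [0.5, 0.4, -1.4]
gripper_width: 0.0148
gripper_force: 20.0
time_s: 7.7
tool_pos: [0.475, 0.2099, 0.1902]
tool_rot: [[-0.979, 0.203, 0.0], [0.203, 0.979, -0.0], [-0.0, -0.0, -1.0]]
wrist_force: [0.2, 0.4, -1.1]
gripper_width: 0.0149
gripper_force: 20.0
t 7.70 p [0.475  0.2099 0.1902] yawY 78.3 tilt [ 0.0003 -0.0001] w 0.0149 g 20.0 F [ 0.2  0.4 -1.1] q [ 0.23  0.42 -0.94  1.85  0.38  1.07  0.51]
units xyz [-0.02  0.03  0.01]
rz units 0.03822328704101352
(588, 736, 3)
```

View pics/s3.png

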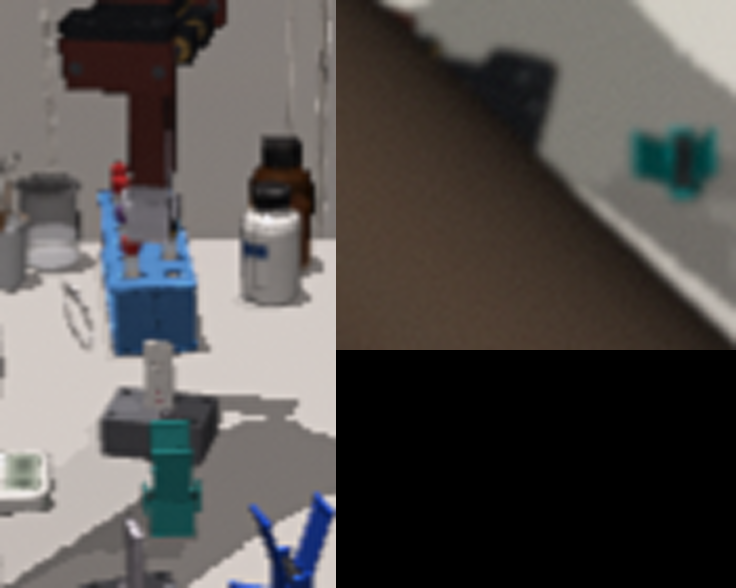

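The clip is held open above the cassette; in the left panel the cassette at (158,375) lies straight under the clip. I'll lower it in small steps, watching the force.

```bash

python3 -m inch '[{"x":-0.02,"y":0.02,"z":0.8,"rx":0,"ry":0,"rz":0,"claw":8},{"x":0,"y":0,"z":0.8,"rx":0,"ry":0,"rz":0,"claw":8},{"x":0,"y":0,"z":0.4,"rx":0,"ry":0,"rz":0,"claw":8},{"x":0,"y":0,"z":0,"rx":0,"ry":0,"rz":0,"claw":8}]' 20
python3 -m inch '[{"x":0,"y":0,"z":0.2,"rx":0,"ry":0,"rz":0,"claw":8},{"x":0,"y":0,"z":0.2,"rx":0,"ry":0,"rz":0,"claw":8},{"x":0,"y":0,"z":0,"rx":0,"ry":0,"rz":0,"claw":8}]' 20
python3 - <<'E'
from h import *
go([.4757,.2108,.0990],78)
save('side','s4.png',(245,110,295,185),8)
E
```

```text
time_s: 8.3
tool_pos: [0.4754, 0.2104, 0.1294]
tool_rot: [[-0.978, 0.208, -0.001], [0.208, 0.978, -0.0], [0.001, -0.001, -1.0]]
wrist_force: [0.6, 0.3, -0.1]
gripper_width: 0.0148
gripper_force: 20.0
time_s: 8.68
tool_pos: [0.4756, 0.2103, 0.1174]
tool_rot: [[-0.978, 0.207, -0.0], [0.207, 0.978, -0.0], [0.0, -0.0, -1.0]]
wrist_force: [-0.1, 1.4, -0.3]
gripper_width: 0.0152
gripper_force: 20.0
t 8.68 p [0.4756 0.2103 0.1174] yawY 78.0 tilt [-0.0003 -0.0003] w 0.0152 g 20.0 F [-0.1  1.4 -0.3] q [ 0.17  0.51 -0.88  1.92  0.48  0.94  0.42]
units xyz [-0.    0.02  0.61]
rz units 0.005212676271270311
```

View pics/s4.png

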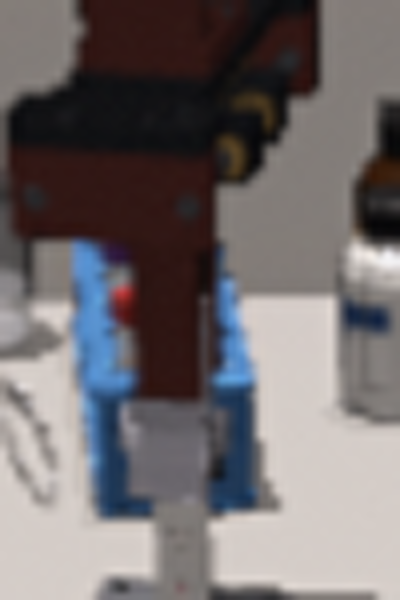

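```bash
python3 - <<'E'
from h import *
for X in([.4757,.2105,.076],[.4757,.2105,.06],[.4757,.2,.1174],[.4757,.2,.09],[.4757,.2,.1]):
    print(X,(proj('side',np.array(X))-[245,110])*8)
E
```

```text
[0.4757, 0.2105, 0.076] [180.8 490.4]
[0.4757, 0.2105, 0.06] [181.6 532. ]
[0.4757, 0.2, 0.1174] [177.6 392. ]
[0.4757, 0.2, 0.09] [179.2 465.6]
[0.4757, 0.2, 0.1] [178.4 438.4]
```

The clip's near jaw spans columns 130–210 (centre 170) and the cassette 157–210 (183). Parallax accounts for about 3 px, so I'm shifting about 3 mm in +x, then lowering the rest.

```bash

python3 -m inch '[{"x":-0.1,"y":0.03,"z":0,"rx":0,"ry":0,"rz":0,"claw":8},{"x":0,"y":0,"z":0.2,"rx":0,"ry":0,"rz":0,"claw":8},{"x":0,"y":0,"z":0.2,"rx":0,"ry":0,"rz":0,"claw":8},{"x":0,"y":0,"z":0,"rx":0,"ry":0,"rz":0,"claw":8}]' 20
python3 -m inch '[{"x":0,"y":0,"z":0.1,"rx":0,"ry":0,"rz":0,"claw":8},{"x":0,"y":0,"z":0.1,"rx":0,"ry":0,"rz":0,"claw":8},{"x":0,"y":0,"z":0,"rx":0,"ry":0,"rz":0,"claw":8}]' 20
```

```text
time_s: 9.22
tool_pos: [0.4784, 0.2105, 0.105]
tool_rot: [[-0.978, 0.207, -0.001], [0.207, 0.978, -0.0], [0.001, -0.001, -1.0]]
wrist_force: [-0.3, 0.6, -0.8]
gripper_width: 0.0147
gripper_force: 20.0
time_s: 9.6
tool_pos: [0.4787, 0.2107, 0.0994]
tool_rot: [[-0.978, 0.207, -0.0], [0.207, 0.978, -0.0], [0.0, -0.0, -1.0]]
wrist_force: [0.6, 0.1, -0.2]
gripper_width: 0.015
gripper_force: 20.0
```

```bash

python3 -m inch '[{"x":0,"y":0,"z":0,"rx":0,"ry":0,"rz":0,"claw":25},{"x":0,"y":0,"z":0,"rx":0,"ry":0,"rz":0,"claw":35},{"x":0,"y":0,"z":0,"rx":0,"ry":0,"rz":0,"claw":45},{"x":0,"y":0,"z":0,"rx":0,"ry":0,"rz":0,"claw":65},{"x":0,"y":0,"z":0,"rx":0,"ry":0,"rz":0,"claw":65}]' 20
python3 -m inch '[{"x":0,"y":0,"z":-0.3,"rx":0,"ry":0,"rz":0,"claw":70},{"x":0,"y":0,"z":-0.8,"rx":0,"ry":0,"rz":0,"claw":70},{"x":0,"y":0,"z":-0.9,"rx":0,"ry":0,"rz":0,"claw":70},{"x":0,"y":0,"z":-0.9,"rx":0,"ry":0,"rz":0,"claw":70}]' 20
python3 - <<'E'
from h import *
st()
save('side','s5.png',(245,130,295,205),8)
save('side','s5x.png')
E
```

```text
time_s: 10.22
tool_pos: [0.4789, 0.2107, 0.0997]
tool_rot: [[-0.978, 0.207, 0.0], [0.207, 0.978, -0.0], [-0.0, -0.0, -1.0]]
wrist_force: [-0.3, 0.1, 0.3]
gripper_width: 0.0612
gripper_force: 0.0
time_s: 10.72
tool_pos: [0.4788, 0.2109, 0.1881]
tool_rot: [[-0.978, 0.207, 0.0], [0.207, 0.978, 0.0], [-0.0, 0.0, -1.0]]
wrist_force: [-0.9, 0.5, 1.5]
gripper_width: 0.0698
gripper_force: 0.0
t 10.72 p [0.4788 0.2109 0.1881] yawY 78.1 tilt [0.0002 0.0002] w 0.0698 g 0.0 F [-0.9  0.5  1.5] q [ 0.22  0.43 -0.94  1.84  0.39  1.07  0.5 ]
```

View pics/s5.png

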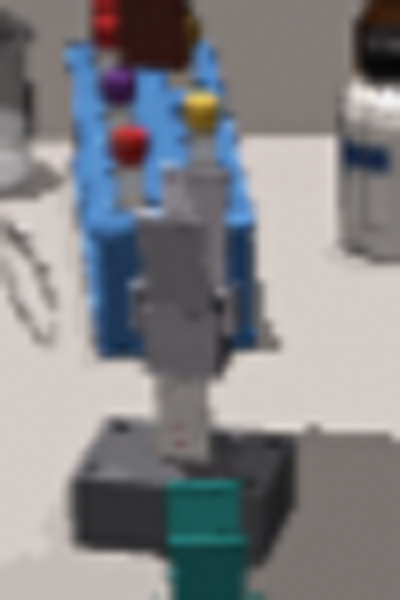

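The clip sits upright on the cassette, with its jaw's lower edge at 147–220 and the cassette at 157–210, both centred on 184. About 34 mm of cassette still shows, which matches a 14 mm overlap. Next I turn 90° and take the cheeks.

```bash

python3 -m inch '[{"x":0,"y":0,"z":0,"rx":0,"ry":0,"rz":1,"claw":75},{"x":0,"y":0,"z":0,"rx":0,"ry":0,"rz":1,"claw":75},{"x":0,"y":0,"z":0,"rx":0,"ry":0,"rz":1,"claw":75},{"x":0,"y":0,"z":0,"rx":0,"ry":0,"rz":1,"claw":75},{"x":0,"y":0,"z":0,"rx":0,"ry":0,"rz":1,"claw":75}]' 20
python3 -m inch '[{"x":0,"y":0,"z":0,"rx":0,"ry":0,"rz":1,"claw":75},{"x":0,"y":0,"z":0,"rx":0,"ry":0,"rz":1,"claw":75},{"x":0,"y":0,"z":0,"rx":0,"ry":0,"rz":1,"claw":75},{"x":0,"y":0,"z":0,"rx":0,"ry":0,"rz":1,"claw":75},{"x":0,"y":0,"z":0,"rx":0,"ry":0,"rz":1,"claw":75}]' 20
python3 -m inch '[{"x":0,"y":0,"z":0,"rx":0,"ry":0,"rz":0.7,"claw":75},{"x":0,"y":0,"z":0,"rx":0,"ry":0,"rz":0.55,"claw":75},{"x":0,"y":0,"z":0,"rx":0,"ry":0,"rz":0,"claw":75}]' 20
python3 - <<'E'
from h import *
go([.4782,.2108,.068],-12)
E
```

```text
time_s: 11.45
tool_pos: [0.4785, 0.2106, 0.1862]
tool_rot: [[-0.613, 0.79, -0.001], [0.79, 0.613, -0.0], [0.0, -0.001, -1.0]]
wrist_force: [-0.2, 0.7, 0.9]
gripper_width: 0.0748
gripper_force: 0.0
time_s: 12.08
tool_pos: [0.4785, 0.2105, 0.1861]
tool_rot: [[0.039, 0.999, -0.001], [0.999, -0.039, -0.0], [-0.0, -0.001, -1.0]]
wrist_force: [0.3, 0.2, -0.4]
gripper_width: 0.0749
gripper_force: 0.0
time_s: 12.45
tool_pos: [0.4786, 0.2106, 0.1863]
tool_rot: [[0.206, 0.978, -0.0], [0.978, -0.206, -0.0], [-0.0, -0.0, -1.0]]
wrist_force: [-0.1, 0.1, 0.6]
gripper_width: 0.0751
gripper_force: 0.0
t 12.45 p [0.4786 0.2106 0.1863] yawY -11.9 tilt [-0.0004 -0.0004] w 0.0751 g 0.0 F [-0.1  0.1  0.6] q [-0.02  0.34 -0.6   1.86  0.22  1.02 -0.92]
units xyz [ 0.   -0.01  3.94]
rz units 0.01138110305366169
```

```bash

python3 -m inch '[{"x":0,"y":0,"z":0.9,"rx":0,"ry":0,"rz":0,"claw":75},{"x":0,"y":0,"z":0.9,"rx":0,"ry":0,"rz":0,"claw":75},{"x":0,"y":0,"z":0.9,"rx":0,"ry":0,"rz":0,"claw":75},{"x":0,"y":0,"z":0.8,"rx":0,"ry":0,"rz":0,"claw":75},{"x":0,"y":0,"z":0.44,"rx":0,"ry":0,"rz":0,"claw":75}]' 20
python3 -m inch '[{"x":0,"y":0,"z":0,"rx":0,"ry":0,"rz":0,"claw":60},{"x":0,"y":0,"z":0,"rx":0,"ry":0,"rz":0,"claw":48},{"x":0,"y":0,"z":0,"rx":0,"ry":0,"rz":0,"claw":42},{"x":0,"y":0,"z":0,"rx":0,"ry":0,"rz":0,"claw":38},{"x":0,"y":0,"z":0,"rx":0,"ry":0,"rz":0,"claw":30}]' 20
python3 -m inch '[{"x":0,"y":0,"z":0,"rx":0,"ry":0,"rz":0,"claw":30},{"x":0,"y":0,"z":0,"rx":0,"ry":0,"rz":0,"claw":30},{"x":0,"y":0,"z":0,"rx":0,"ry":0,"rz":0,"claw":30}]' 20
```

```text
time_s: 13.08
tool_pos: [0.4782, 0.2104, 0.0671]
tool_rot: [[0.205, 0.979, -0.002], [0.979, -0.205, -0.001], [-0.001, -0.002, -1.0]]
wrist_force: [0.3, 0.1, -0.1]
gripper_width: 0.0753
gripper_force: 0.0
time_s: 13.7
tool_pos: [0.479, 0.2108, 0.0688]
tool_rot: [[0.207, 0.978, 0.001], [0.978, -0.207, 0.0], [0.0, 0.001, -1.0]]
wrist_force: [-0.4, -1.1, 2.6]
gripper_width: 0.0357
gripper_force: 20.0
time_s: 14.08
tool_pos: [0.479, 0.2109, 0.0687]
tool_rot: [[0.207, 0.978, 0.001], [0.978, -0.207, 0.0], [0.0, 0.0, -1.0]]
wrist_force: [-0.3, 0.4, 5.6]
gripper_width: 0.0359
gripper_force: 20.0
```

```bash

python3 -m inch '[{"x":0,"y":0,"z":-0.15,"rx":0,"ry":0,"rz":0,"claw":30},{"x":0,"y":0,"z":-0.3,"rx":0,"ry":0,"rz":0,"claw":30},{"x":0,"y":0,"z":-0.4,"rx":0,"ry":0,"rz":0,"claw":30},{"x":0,"y":0,"z":-0.5,"rx":0,"ry":0,"rz":0,"claw":30},{"x":0,"y":0,"z":-0.8,"rx":0,"ry":0,"rz":0,"claw":30}]' 20
python3 -m inch '[{"x":0,"y":0,"z":-0.9,"rx":0,"ry":0,"rz":0,"claw":30},{"x":0,"y":0,"z":-0.9,"rx":0,"ry":0,"rz":0,"claw":30},{"x":0,"y":0,"z":-0.9,"rx":0,"ry":0,"rz":0,"claw":30},{"x":0,"y":0,"z":0,"rx":0,"ry":0,"rz":0,"claw":30}]' 20
python3 - <<'E'
from h import *
st()
save('side','l1.png',(335,185,405,245),5.6)
save('side','l2.png',(245,90,297,165),5.6)
save('top','l3.png',(315,100,365,160),5)
a,b,c=[cv2.imread(f'pics/l{i}.png') for i in(1,2,3)]
b=b[:420]; H=760
o=np.zeros((600,800,3),np.uint8);o[:a.shape[0],:392]=a;o[:420,400:400+b.shape[1]]=b
o[340:600,:250]=c[:260]
cv2.imwrite('pics/l.png',o)
# side photo: lens projections for candidate points
for X in([.629,-.225,.189],[.698,-.237,.189],[.698,-.237,.247]): print(X,proj('side',np.array(X)),proj('top',np.array(X)))
E
```

```text
time_s: 14.7
tool_pos: [0.4785, 0.2105, 0.1339]
tool_rot: [[0.207, 0.978, -0.001], [0.978, -0.207, -0.0], [-0.0, -0.001, -1.0]]
wrist_force: [0.1, -0.2, 0.1]
gripper_width: 0.0355
gripper_force: 20.0
time_s: 15.2
tool_pos: [0.4799, 0.2114, 0.2166]
tool_rot: [[0.207, 0.978, 0.004], [0.978, -0.207, 0.001], [0.002, 0.004, -1.0]]
wrist_force: [-0.5, 0.9, -0.6]
gripper_width: 0.0358
gripper_force: 20.0
t 15.20 p [0.4799 0.2114 0.2166] yawY -12.0 tilt [0.0043 0.0014] w 0.0358 g 20.0 F [-0.5  0.9 -0.6] q [-0.01  0.3  -0.61  1.82  0.2   1.07 -0.9 ]
[0.629, -0.225, 0.189] [346.  214.8] [344.1 146.7]
[0.698, -0.237, 0.189] [385.7 218. ] [349.2 118.4]
[0.698, -0.237, 0.247] [389.6 188.6] [354.1 110.1]
```

View pics/l.png

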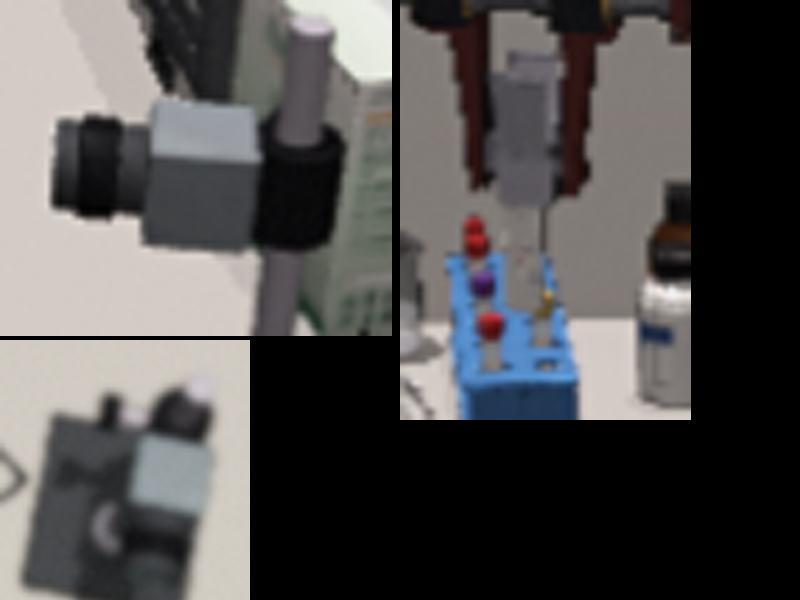

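```bash
python3 - <<'E'
from h import *
np.set_printoptions(precision=4,suppress=True)
post=tri((390.7,188.9),(355,109.6)); head=tri((371.25,206.4),(349.4,126.6)); print(post,head)
b=atz('top',347,145,.2055);print('barrel',b)
for q in(head[0],b):
    d=q-post[0];print('lens x az',np.degrees(np.arctan2(-d[1],-d[0])))
u=np.array([np.cos(np.radians(-9.6)),np.sin(np.radians(-9.6))])
for y in(-.222,-.225,-.228):
    o,d=ray('side',346.1,213.9);print('lens from side',o+d*(y-o[1])/d[1])
print(post[0][:2]-.075*u)
E
```

```text
(array([ 0.6993, -0.239 ,  0.2475]), np.float64(0.0003424080474545833)) (array([ 0.6709, -0.2333,  0.2106]), np.float64(0.0002996083732353476))
barrel [ 0.6287 -0.2288  0.2055]
lens x az -11.356544736351593
lens x az -8.284400489245883
lens from side [ 0.6296 -0.222   0.1891]
lens from side [ 0.6291 -0.225   0.1908]
lens from side [ 0.6286 -0.228   0.1926]
[ 0.6253 -0.2265]
```

The cassette hangs upright in the clip, which is held by its cheeks. The lens is at about (0.627,-0.2265,0.191), facing −x at about −9.5°. Turning, then carrying it over.

```bash

python3 -m inch '[{"x":0,"y":0,"z":0,"rx":0,"ry":0,"rz":-0.7,"claw":30},{"x":0,"y":0,"z":0,"rx":0,"ry":0,"rz":-0.9,"claw":30},{"x":0,"y":0,"z":0,"rx":0,"ry":0,"rz":-0.9,"claw":30},{"x":0,"y":0,"z":0,"rx":0,"ry":0,"rz":-0.9,"claw":30},{"x":0,"y":0,"z":0,"rx":0,"ry":0,"rz":-0.9,"claw":30}]' 20
python3 -m inch '[{"x":0,"y":0,"z":0,"rx":0,"ry":0,"rz":-0.9,"claw":30},{"x":0,"y":0,"z":0,"rx":0,"ry":0,"rz":-0.9,"claw":30},{"x":0,"y":0,"z":0,"rx":0,"ry":0,"rz":-0.9,"claw":30},{"x":0,"y":0,"z":0,"rx":0,"ry":0,"rz":-0.9,"claw":30},{"x":0,"y":0,"z":0,"rx":0,"ry":0,"rz":-0.9,"claw":30}]' 20
python3 -m inch '[{"x":0,"y":0,"z":0,"rx":0,"ry":0,"rz":-0.9,"claw":30},{"x":0,"y":0,"z":0,"rx":0,"ry":0,"rz":-0.9,"claw":30},{"x":0,"y":0,"z":0,"rx":0,"ry":0,"rz":-0.9,"claw":30},{"x":0,"y":0,"z":0,"rx":0,"ry":0,"rz":0,"claw":30}]' 20
python3 - <<'E'
from h import *
go([.5284,-.21,.2187],80.5)
E
```

```text
time_s: 15.98
tool_pos: [0.4782, 0.2104, 0.2127]
tool_rot: [[-0.386, 0.923, -0.002], [0.923, 0.386, -0.001], [0.0, -0.002, -1.0]]
wrist_force: [-0.0, 0.7, -0.7]
gripper_width: 0.0359
gripper_force: 20.0
time_s: 16.6
tool_pos: [0.4782, 0.2104, 0.2127]
tool_rot: [[-0.854, 0.52, -0.002], [0.52, 0.854, -0.001], [0.001, -0.002, -1.0]]
wrist_force: [-0.4, -0.6, -0.0]
gripper_width: 0.0359
gripper_force: 20.0
time_s: 17.1
tool_pos: [0.4783, 0.2104, 0.2129]
tool_rot: [[-0.985, 0.174, -0.002], [0.174, 0.985, -0.0], [0.002, -0.0, -1.0]]
wrist_force: [0.6, 0.0, -0.8]
gripper_width: 0.0358
gripper_force: 20.0
t 17.10 p [0.4783 0.2104 0.2129] yawY 80.0 tilt [-0.002  -0.0001] w 0.0358 g 20.0 F [ 0.6  0.  -0.8] q [ 0.23  0.39 -0.93  1.81  0.35  1.12  0.57]
units xyz [ -4.08 -13.51  -0.2 ]
rz units -0.06164429327722587
```

```bash

python3 -m inch '[{"x":-0.2,"y":-0.5,"z":-0.2,"rx":0,"ry":0,"rz":-0.06,"claw":30},{"x":-0.24,"y":-0.8,"z":0,"rx":0,"ry":0,"rz":0,"claw":30},{"x":-0.24,"y":-0.8,"z":0,"rx":0,"ry":0,"rz":0,"claw":30},{"x":-0.24,"y":-0.8,"z":0,"rx":0,"ry":0,"rz":0,"claw":30},{"x":-0.24,"y":-0.8,"z":0,"rx":0,"ry":0,"rz":0,"claw":30}]' 20
python3 -m inch '[{"x":-0.24,"y":-0.8,"z":0,"rx":0,"ry":0,"rz":0,"claw":30},{"x":-0.24,"y":-0.8,"z":0,"rx":0,"ry":0,"rz":0,"claw":30},{"x":-0.24,"y":-0.8,"z":0,"rx":0,"ry":0,"rz":0,"claw":30},{"x":-0.24,"y":-0.8,"z":0,"rx":0,"ry":0,"rz":0,"claw":30},{"x":-0.24,"y":-0.8,"z":0,"rx":0,"ry":0,"rz":0,"claw":30}]' 20
python3 -m inch '[{"x":-0.24,"y":-0.8,"z":0,"rx":0,"ry":0,"rz":0,"claw":30},{"x":-0.24,"y":-0.8,"z":0,"rx":0,"ry":0,"rz":0,"claw":30},{"x":-0.24,"y":-0.8,"z":0,"rx":0,"ry":0,"rz":0,"claw":30},{"x":-0.24,"y":-0.8,"z":0,"rx":0,"ry":0,"rz":0,"claw":30}]' 20
python3 -m inch '[{"x":-0.24,"y":-0.8,"z":0,"rx":0,"ry":0,"rz":0,"claw":30},{"x":-0.24,"y":-0.8,"z":0,"rx":0,"ry":0,"rz":0,"claw":30},{"x":-0.24,"y":-0.8,"z":0,"rx":0,"ry":0,"rz":0,"claw":30},{"x":0,"y":0,"z":0,"rx":0,"ry":0,"rz":0,"claw":30}]' 20
python3 - <<'E'
from h import *
go([.5284,-.21,.2187],80.5)
E
```

```text
time_s: 17.73
tool_pos: [0.4945, 0.0946, 0.2194]
tool_rot: [[-0.986, 0.168, -0.001], [0.168, 0.986, 0.0], [0.001, -0.0, -1.0]]
wrist_force: [0.0, 0.3, -1.2]
gripper_width: 0.0361
gripper_force: 20.0
time_s: 18.35
tool_pos: [0.5103, -0.0297, 0.2194]
tool_rot: [[-0.986, 0.168, -0.001], [0.168, 0.986, 0.0], [0.001, 0.0, -1.0]]
wrist_force: [-0.8, -0.0, -1.1]
gripper_width: 0.0356
gripper_force: 20.0
time_s: 18.85
tool_pos: [0.5229, -0.129, 0.2194]
tool_rot: [[-0.986, 0.168, -0.001], [0.168, 0.986, 0.0], [0.001, 0.0, -1.0]]
wrist_force: [-0.5, -0.2, -0.0]
gripper_width: 0.0355
gripper_force: 20.0
time_s: 19.35
tool_pos: [0.532, -0.2047, 0.2189]
tool_rot: [[-0.985, 0.17, -0.001], [0.17, 0.985, 0.0], [0.001, 0.0, -1.0]]
wrist_force: [-0.0, 0.7, -0.8]
gripper_width: 0.0357
gripper_force: 20.0
t 19.35 p [ 0.532  -0.2047  0.2189] yawY 80.2 tilt [-0.0013  0.0003] w 0.0357 g 20.0 F [-0.   0.7 -0.8] q [ 0.89  0.44 -0.82  1.7   0.35  1.16  1.38]
units xyz [ 0.09 -0.19  0.01]
rz units -0.03822531240701821
```

```bash

python3 -m inch '[{"x":0.09,"y":-0.18,"z":0,"rx":0,"ry":0,"rz":-0.04,"claw":30},{"x":0,"y":0,"z":0,"rx":0,"ry":0,"rz":0,"claw":30},{"x":0,"y":0,"z":0,"rx":0,"ry":0,"rz":0,"claw":30}]' 20
python3 - <<'E'
from h import *
p,R=st()
save('side','f1.png',(250,130,400,245),5)
c=p+[0,0,-.0277]
for d in(0,.035,-.035): print(((proj('side',c+[0,0,d])-[250,130])*5))
print('lens',(proj('side',np.array([.627,-.2265,.191]))-[250,130])*5)
E
```

```text
time_s: 19.73
tool_pos: [0.529, -0.207, 0.2201]
tool_rot: [[-0.987, 0.159, 0.0], [0.159, 0.987, -0.0], [-0.0, -0.0, -1.0]]
wrist_force: [-0.5, 0.0, -0.3]
gripper_width: 0.0359
gripper_force: 20.0
t 19.73 p [ 0.529  -0.207   0.2201] yawY 80.9 tilt [ 0.0001 -0.0001] w 0.0359 g 20.0 F [-0.5  0.  -0.3] q [ 0.9   0.44 -0.82  1.7   0.35  1.16  1.4 ]
[198.5 392. ]
[199. 306.]
[198.  474.5]
lens [475. 421.]
```

View pics/f1.png

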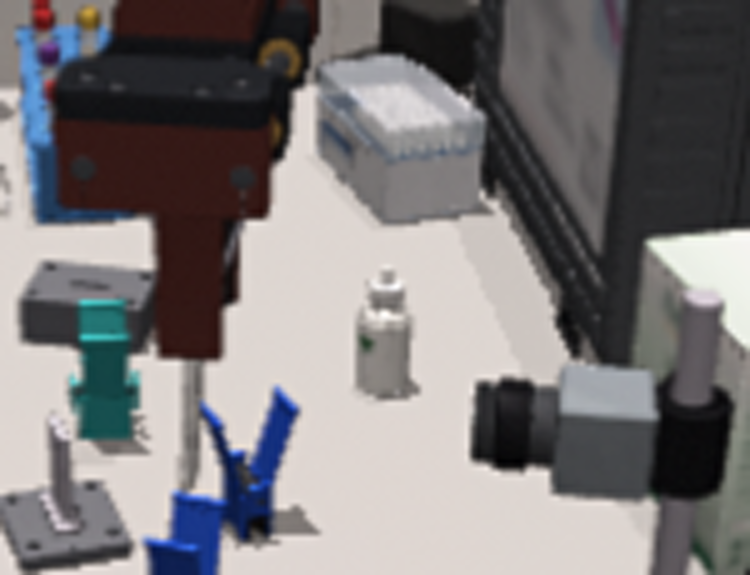

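Edge-on, the cassette hangs vertical at column 190 (foot near row 487). The lens glass is at (482,422), so the gap is about 103 mm and the height agrees with the projection. One small sideways trim, let it settle, then hand in.

```bash

python3 -m inch '[{"x":0,"y":-0.1,"z":0,"rx":0,"ry":0,"rz":0,"claw":30},{"x":0,"y":0,"z":0,"rx":0,"ry":0,"rz":0,"claw":30},{"x":0,"y":0,"z":0,"rx":0,"ry":0,"rz":0,"claw":30},{"x":0,"y":0,"z":0,"rx":0,"ry":0,"rz":0,"claw":30},{"x":0,"y":0,"z":0,"rx":0,"ry":0,"rz":0,"claw":30}]' 20
python3 - <<'E'
from h import *
st(); print(job_done())
E
```

```text
time_s: 20.4
tool_pos: [0.5286, -0.2106, 0.2199]
tool_rot: [[-0.987, 0.159, -0.0], [0.159, 0.987, 0.0], [0.0, 0.0, -1.0]]
wrist_force: [-0.3, 0.4, -0.5]
gripper_width: 0.0357
gripper_force: 20.0
t 20.40 p [ 0.5286 -0.2106  0.2199] yawY 80.9 tilt [-0.  0.] w 0.0357 g 20.0 F [-0.3  0.4 -0.5] q [ 0.91  0.44 -0.82  1.7   0.35  1.16  1.4 ]
the job is handed in; nothing more can be done
None
```

I handed the job in at about 20.4 s, with the clip held by its cheeks and the cassette upright about 10 cm in front of the lens; the pass/fail result was not shown to me.

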